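Let the goniometer's sample stage down one ratchet notch

ROBOT

A 6-joint arm with a two-finger parallel gripper is mounted at the origin on the work surface. World frame = base frame: x ahead of the robot, y to its left, z up, the work surface at z = 0. Lengths are in m, angles in rad, forces in N, time in s.
With the tool pointing down it reaches from about 0.325 to 1 m from the base axis. Payload 5.1 kg.
Tool frame: the origin (TCP) lies between the finger pads; the fingertips stand 11 mm ahead of it and the grasp point (between the pads) lies 8 mm behind it (robot.tip_extent is the z of the fingertips in the tool frame, in m); z points along the fingers, y is the line along which they close (so a half turn about z gives the same grasp; the last joint's range is limited). The gripper opens to 85 mm and grips with 20 to 120 N. Pads are 22 mm wide; open, the fingers measure 114 mm over their backs; the gripper's body (76 mm by 85 mm) begins 54 mm behind the grasp point. The pads swing forward as they close: fully open they stand 13 mm farther back than shut.
Start: joints at [-1.239, 0.124, 1.65, -0, 1.367, -0.083], TCP at [0.262, -0.595, 0.209] pointing down, gripper open.
Joint ranges: [-2.61, 2.61], [-1.02, 2.33], [0.03, 2.71], [-1.35, 4.49], [0.32, 2.68], [-2.91, 2.91]. Speed limits (rad/s): [2.57, 2.57, 3.14, 3.14, 3.14, 3.14].

INTERFACE

Orientations are given as a unit quaternion [w, x, y, z].
In Python, from plant import robot, get_image, cut_out, pinpoint gives the robot as it stands.
- The arm moves only by the tool arm_command, never from a script. Its argument "targets" is a list of rows, each a list of 5 numbers: the shift along the tool's x, y, z scaled (see below), then the turn about the tool's z scaled (see below), then the opening, from -1 (shut) to 1 (fully open). A call has 1 to 12 rows; each row shifts and turns the commanded pose from where the row before left it, along the tool's axes as they then stand; what a row does not reach is not made up. The controller multiplies each number of a shift by 0.06 m and each number of a turn by 0.15 rad. A row lasts 1/8 s, in which the tool goes at most 62.5 mm and 10.7 degrees, less where a joint would pass 70% of its speed; a pose out of reach is approached as far as the arm can. A call with a number of a shift or a turn outside -1 to 1 is refused whole. A call with a gripper value outside its range is refused whole. The fingers move at their own pace and stop on an object; the grip force is fixed at half the most. Time passes only in rows, so rows that do not move let the fingers close. It gives the time, the measured TCP pose, the force, the opening and the grip force at its end, in the units of the state.
- robot.sense(): the state, without advancing time (a new reading comes with each control period).
- get_image(name): name is "scene" or "top" or "wrist"; returns a dict with "image" (384x512x3 uint8, blue, green, red), "camera_matrix" (3x3 intrinsics, pixels), "k1" (the pictures are not rectified: a ray, as slopes to the right and down, at radius r is drawn at 1 + k1 r^2 times it, then the intrinsics apply), "cam_to_world" (4x4, takes a point from camera to world coordinates). Camera axes: x right, y up, looking along -z (the intrinsics and any distortion apply to the point x, -y, -z); pixel columns grow to the right and rows downward; lengths in m; the calibration is good to about 2 mm. A picture is of the moment at which its call begins. There is no depth.
- robot.finish_job(): hands the job in; it is judged then, once.
Trained networks look in the newest picture that a camera, given by its name, has taken for a name from the list of things; names that differ only in an ending like _2 or _b are one class to them, and where a whole thing is asked for, a point or a joint stands for the part that bears it (a point fixed in the world has none). Each returns a list of dicts, best first, with "p" (0 to 1); they miss things now and then, are a little off and sometimes report something else, mostly with a low value. They report only what shows in the picture. A call takes as long as a camera call.
- cut_out(target, camera): "region" (384x512 bool, what is visible of it).
- pinpoint(target, camera): "position" ([x, y, z] in m, in the coordinates of the camera as it stood for that picture, good to about 4 mm: a listed point, or the origin of a listed thing).
The state is a dict: "t": time; "joints": joint angles; "joint_velocities": joint speeds; "joint_efforts": joint torques, N m; "tcp_pos": TCP position; "tcp_rot": TCP orientation; "force": force on the tool from outside, world axes, zero at the start; "torque": the same for the moment, N m; "width": finger opening in m; "finger_force": force on a finger pad.
Only numpy, scipy, OpenCV 4.12 (cv2) and the standard library are available. Lean on these libraries where they do the work, as an engineer would, in place of code of your own. Each camera call takes 0.05 s, during which the arm holds its last target. There are 200 camera calls.

TASK

The copper sample sits too close under the needle of the contact-angle instrument, so let its stage down by exactly one notch of the ratchet, then leave it locked. Working only with your fingertips and without forcing anything, lift the ratchet pawl clear of the teeth (tipped right back it stays up by itself), push the wheel backward one notch on its yellow-knobbed spokes, and tip the pawl forward again so that it drops fully into the next notch. Do not knock the needle, camera or lamp, and leave the mouse, bottle and jar where they stand.

Things in the scene. Friction and masses are not known exactly. Their poses are not given: they have to be found in the camera images.
- gonio: Contact-angle instrument, fixed on the bench; origin at bench height. All notes use its axes in mm: x to the back (roughly away from the robot), y left, z up. Black base plate x -170..210, y -250..95, top z 30. Cream lift column at (0,-50), 80 square, 150 high, bears the stage (84 square, top z 172). Shaft along y at x 0, z 115.
- axle (a point): Point (0,125,115) on the shaft's axis, in the plane of the capstan's four spokes; fixed. On the same shaft, nearer the column, sits the steel ratchet wheel: 10 teeth, 104 diameter, 12 thick, middle plane y = 68. The pawl works in that plane, on top of the wheel.
- spoke_ball (a point): Centre of the yellow ball (21 mm) on the end of the capstan's upper spoke (10 mm rod), 85 mm from the axle; three more spokes follow at 90 degrees. At the start it leans 24 to 29 degrees from upright to the front (-x), ball near (-38,125,191). Pushing it towards the back (+x) with 3 to 5 N turns the wheel backward; the shaft's drag holds the wheel where it is left.
- wheel (a joint): Wheel angle, rad. Growing = forward: wheel top goes to -x, stage rises 16 mm per rad. Falling = backward. A notch is 0.628. With the pawl seated there is play: 0 (tooth hard on the pawl, backward blocked) to 0.18; start 0.03 to 0.11. Next notch back: -0.628 to -0.45. Pawl down, the wheel can still turn forward (pawl rides up sloping tooth backs), or back until an upright tooth face stops it.
- pawl (a joint): Pawl angle about its pivot, rad. 0 = nose fully down on the bottom of a notch (up to 0.15 riding on a tooth). Growing = lifted: nose rises, thumb bar moves to the back (+x). Clear of the teeth from about 0.2. Below about 0.5 it falls back into the teeth by its own weight; beyond about 0.8 it tips over backward and rests on its stop at 1.35.
- pawl_pivot (a point): Centre of the pawl's pivot pin, (70,68,156), pin along y; fixed. The stubby bracket behind it reaches y = 46..52.
- thumb_bar (a point): Centre of the red bar (13 mm diameter, 20 long, along y) at the end of the pawl's flat thumb lever (5 thick, 14 wide), 48 mm from the pivot. Pawl down: the lever stands upright above the pivot, bar at z 204. Pawl tipped back: it points to the back, nearly level, bar at z 167. Pushing the bar to the back takes under 2 N.
- pawl_nose (a point): Point on the pawl's nose, 62 mm from the pivot. Pawl down: it points to the front (-x), in the teeth near the wheel's top; the arm's upper edge (12 mm wide) is at z 181 there and 165 near the pivot. Pawl tipped back: the arm stands upright over the pivot, its end at about z 220; pushed to the front (-x) past balance, it falls into the teeth.
- optics: Fixed aligned parts, not to be knocked; origin and axes of gonio. Cream box x -75..75, y -242..-148, up to z 195; on it the neck and dosing head (to z 285), whose arm reaches to y = -37, z 248..268, needle at (0,-50) down to z 185. Camera x 106..190, y -75..-25, to z 198. Lamp x -148..-100, y -85..-15, to z 206.
- vial: Small amber bottle with white cap, 32 mm diameter, 75 mm high, loose on the bench left of the capstan; origin at its underside.
- jar: Small clear jar with blue lid, 48 mm diameter, 45 mm high, loose on the bench left of the capstan; origin at its underside.
- mouse: Grey computer mouse, 105 x 60 x 34 mm, loose on the bench further left; origin at its underside.

How it is judged:
By the outcome, as a careful person would: the job done as asked, in the order asked, and still so for the second after the job is handed in, with the robot touching nothing.
It also fails if it takes over 54 s, if anything falls off the work surface, if the arm or the gripper's body presses on something with over 40 N, if the wrist force passes 120 N, or if a joint passes its speed limit or range.

## Working session

There is one attempt and no reset: what is moved stays moved. The work goes in short steps, Python scripts to look and compute and a tool call to move; the robot and the scene stay as the last step left them, time stands still between calls to the robot, and variables do not carry over. Pictures are saved under pics/ and viewed, at most 10 in all, crops included, and the job is handed in when it is done.

Besides the shell and the picture viewer there is one more tool, called after "Request:" as name([rows], argument=value, ...), one row to a line, values as JSON. arm_command: Moves the arm, as the interface text tells. Shifts and turns lie within -1 to 1; 1 stands for 0.06 m of shift or 0.15 rad of turn. Its arguments: {"type":"object","properties":{"targets":{"type":"array","items":{"type":"array","items":{"type":"number","minimum":-1,"maximum":1}}}},"required":["targets"]}

```bash
mkdir -p pics
cat > h.py <<'E'
import numpy as np, cv2
from plant import robot, get_image, cut_out, pinpoint
def pw(t,cam,im):
    r=pinpoint(t,cam)
    return [(round(d['p'],2),np.round((im['cam_to_world']@np.r_[d['position'],1])[:3],4)) for d in r[:2]]
def proj(im,P):
    c=np.linalg.inv(im['cam_to_world'])@np.r_[P,1]
    s=np.array([c[0],-c[1]])/-c[2]; s=s*(1+im['k1']*(s@s))
    K=im['camera_matrix']; return K[:2,:2]@s+K[:2,2]
E
python3 - <<'E'
from h import *
for c in ['scene','top']:
    im=get_image(c); cv2.imwrite(f'pics/{c}0.png',im['image'])
    print(c,np.round(im['cam_to_world'],2).tolist())
    for t in ['gonio','axle','spoke_ball','pawl_pivot','thumb_bar','pawl_nose','optics','vial','jar','mouse']:
        print(t,pw(t,c,im))
print(robot.sense())
E
```

```text
scene [[-0.79, -0.4, 0.47, 0.92], [0.62, -0.5, 0.6, 0.67], [-0.01, 0.76, 0.65, 0.68], [0.0, 0.0, 0.0, 1.0]]
gonio [(0.91, array([ 0.557 , -0.0144,  0.0025]))]
axle [(0.71, array([0.5602, 0.1076, 0.1097]))]
spoke_ball [(0.83, array([0.5243, 0.11  , 0.1931]))]
pawl_pivot [(0.95, array([0.6283, 0.053 , 0.1562]))]
thumb_bar [(0.73, array([0.6267, 0.0518, 0.1997])), (0.42, array([ 0.5588, -0.0195,  0.0019]))]
pawl_nose [(0.96, array([0.5644, 0.0506, 0.163 ]))]
optics []
vial [(0.86, array([ 0.6465,  0.1808, -0.0009])), (0.52, array([0.6243, 0.0462, 0.2023]))]
jar [(0.75, array([ 0.4667,  0.1912, -0.0057])), (0.39, array([0.556 , 0.1091, 0.1129]))]
mouse [(0.81, array([0.6047, 0.2973, 0.0032]))]
top [[-0.02, 0.99, -0.11, 0.43], [-1.0, -0.02, -0.0, 0.13], [-0.01, 0.11, 0.99, 1.01], [0.0, 0.0, 0.0, 1.0]]
gonio [(0.95, array([ 5.519e-01, -1.960e-02,  3.000e-04]))]
axle [(0.94, array([0.5613, 0.1111, 0.1142]))]
spoke_ball [(0.63, array([0.5162, 0.109 , 0.1911]))]
pawl_pivot [(0.86, array([0.6229, 0.0508, 0.1583]))]
thumb_bar [(0.61, array([0.6223, 0.0464, 0.2026]))]
pawl_nose [(0.77, array([0.
[... 251 characters left out ...]
ay([-1.23857896e+00,  1.23755102e-01,  1.65029316e+00, -5.39753968e-06,
        1.36752787e+00, -8.25980192e-02]), 'joint_velocities': array([ 4.02787838e-04, -1.39486563e-03,  9.33423466e-05, -1.13968641e-03,
        1.94673416e-03,  1.52788011e-03]), 'joint_efforts': array([ 1.16676900e-03, -4.23600876e+01, -3.65759146e+01,  1.11057509e-04,
        4.65205176e-04, -4.44696738e-06]), 'tcp_pos': array([ 0.26193136, -0.59487013,  0.20895535]), 'tcp_rot': array([ 8.52548378e-06,  9.78567907e-01,  2.05924381e-01, -1.59431116e-06]), 'force': array([-0.47764155, -0.65955302,  0.36823005]), 'torque': array([ 0.01417453, -0.03142253,  0.002155  ]), 'finger_force': 0.0, 'width': 0.08537579692241858}
```

Run:
```python
from h import *
from scipy.optimize import least_squares
L=[((0,0),(.557,-.0144)),((0,0),(.5519,-.0196)),((0,125),(.5602,.1076)),((0,125),(.5613,.1111)),((70,68),(.6283,.053)),((70,68),(.6229,.0508)),((70,68),(.6267,.0518)),((70,68),(.6223,.0464))]
f=lambda p:np.concatenate([np.array([np.cos(p[2])*a[0]/1e3-np.sin(p[2])*a[1]/1e3+p[0],np.sin(p[2])*a[0]/1e3+np.cos(p[2])*a[1]/1e3+p[1]])-b for a,b in L])
r=least_squares(f,[.555,-.015,0]);print(r.x,np.round(r.fun*1e3,1))
p=r.x
W=lambda x,y,z:np.array([np.cos(p[2])*x/1e3-np.sin(p[2])*y/1e3+p[0],np.sin(p[2])*x/1e3+np.cos(p[2])*y/1e3+p[1],z/1e3])
for c in ['scene','top']:
    im=get_image(c);g=cv2.resize(im['image'],None,fx=1.5,fy=1.5)
    for q in [(0,125,115),(-38,125,191),(70,68,156),(70,68,204),(8,68,164),(-170,-250,30),(-170,95,30),(210,95,30),(210,-250,30),(-40,-10,150),(40,-10,150),(0,-50,185),(106,-25,198),(-148,-15,206),(-148,-85,206)]:
        cv2.circle(g,tuple(int(v) for v in proj(im,W(*q))*1.5),3,(255,0,255),1)
    cv2.imwrite(f'pics/{c}1.png',g)
```

```text
[ 0.55396554 -0.01559085 -0.03652614] [-3.  -1.2  2.1  4.  -1.7  1.7 -2.8 -1.8 -1.9 -3.2  3.5 -1.  -0.3 -2.
  4.1  3.4]
```

View pics/scene1.png

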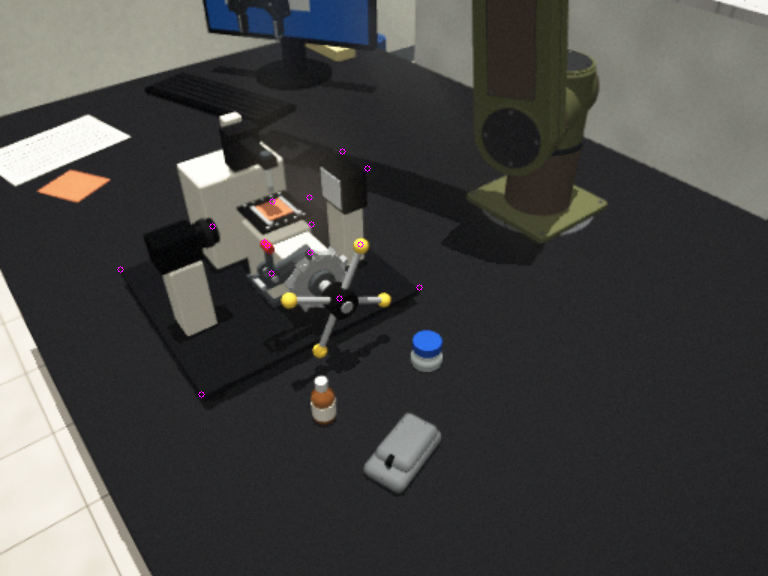

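View pics/top1.png

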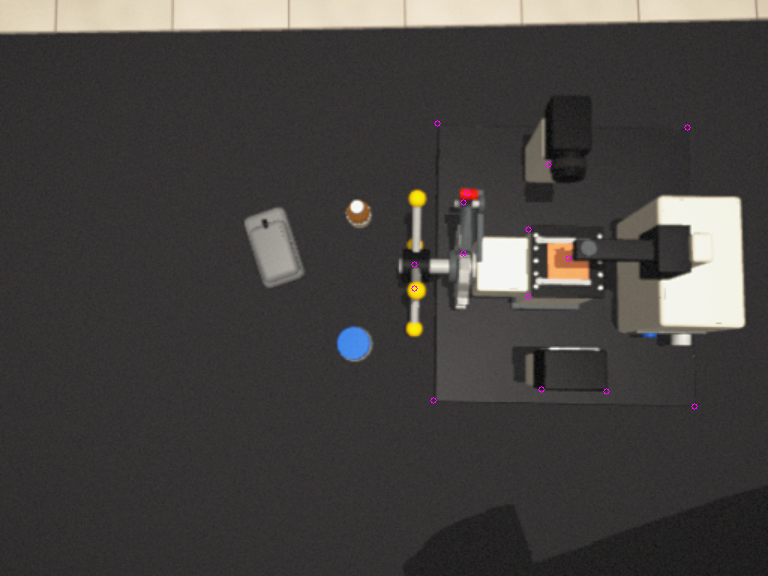

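```bash
cat > fit.py <<'E'
from h import *
from scipy.optimize import least_squares
def blobs(im,lo,hi):
    m=cv2.inRange(cv2.cvtColor(im['image'],cv2.COLOR_BGR2HSV),lo,hi)
    n,_,s,c=cv2.connectedComponentsWithStats(m)
    return [(c[i],s[i,4]) for i in range(1,n) if s[i,4]>12]
def W(p,q):
    c,s=np.cos(p[2]),np.sin(p[2]); return np.array([c*q[0]-s*q[1]+1e3*p[0],s*q[0]+c*q[1]+1e3*p[1],q[2]])/1e3
if __name__=='__main__':
    ims={c:get_image(c) for c in ['scene','top']}
    Y={c:blobs(ims[c],(20,120,120),(34,255,255)) for c in ims}
    R={c:blobs(ims[c],(170,120,80),(180,255,255))+blobs(ims[c],(0,200,120),(4,255,255)) for c in ims}
    for c in ims: print(c,[(np.round(a,1).tolist(),int(n)) for a,n in Y[c]],[(np.round(a,1).tolist(),int(n)) for a,n in R[c]])
    print(robot.tip_extent)
    def res(p):
        o=[]
        for c in ims:
            im=ims[c]
            for k in range(4):
                if c=='top' and k==2: continue
                a=p[3]+k*np.pi/2
                P=proj(im,W(p,(-85*np.sin(a),125,115+85*np.cos(a))))
                d=[P-b for b,n in Y[c]]; o+=list(min(d,key=lambda v:v@v))
            P=proj(im,W(p,(70,68,204))); o+=list(P-max(R[c],key=lambda b:b[1])[0])
        im=ims['top']
        for q,b in [((-170,95,30),(436,401)),((210,95,30),(438,125)),((-170,-250,30),(694,406))]: o+=list(.5*(proj(im,W(p,q))-np.array(b)/1.5))
        return np.array(o)
    r=least_squares(res,[.554,-.0156,-.0365,.46],loss='soft_l1');print(r.x,np.round(res(r.x),1))
    for q in [(70,68,204),(-38,125,191),(0,125,115)]: print(q,W(r.x,q).round(4))
E
python3 fit.py
```

```text
scene [([240.4, 163.4], 83), ([192.3, 199.5], 89), ([256.0, 199.2], 55), ([212.6, 233.5], 62)] [([177.1, 163.2], 28)]
top [([277.8, 131.9], 114), ([272.9, 162.2], 17), ([277.4, 193.3], 124), ([275.9, 218.9], 87)] [([312.0, 129.0], 77)]
0.011
[ 0.55399277 -0.01650749 -0.03512836  0.47400422] [ 0.  -0.6 -0.4 -0.3  0.3 -0.9  0.2 -0.5  0.8 -0.1 -0.2 -0.3 -0.3 -0.6
 -0.1 -0.   0.  -0.2 -0.6 -0.1 -0.1 -0.5  0.5 -0. ]
(70, 68, 204) [0.6263 0.049  0.204 ]
(-38, 125, 191) [0.5204 0.1097 0.191 ]
(0, 125, 115) [0.5584 0.1084 0.115 ]
```

Request:
arm_command([
  [0,0,-1,1,-1],
  [0,0,-1,1,-1],
  [0,0,-1,1,-1],
  [0,0,0,0,-1],
  [0,0,0,0,-1],
])

```text
t: 1.92
tcp_pos: [0.2619, -0.5948, 0.3886]
tcp_rot: [-0.0, 1.0, -0.017, -0.0]
force: [-0.1, -0.7, -0.3]
width: 0.0001
finger_force: 0.0
```

```bash
cat > g.py <<'E'
from h import *
p=[0.55399,-0.01651,-0.03513]
s=robot.sense();c,q=np.cos(p[2]),np.sin(p[2]);d=s['tcp_pos'][:2]-p[:2]
w,x,y,z=s['tcp_rot']; yaw=np.arctan2(2*(x*y+w*z),1-2*(y*y+z*z))
print('t',s['t'],'gonio',np.round(1e3*np.array([c*d[0]+q*d[1],-q*d[0]+c*d[1],s['tcp_pos'][2]]),1),'tip z',round(1e3*s['tcp_pos'][2]-11,1),'yawerr',round(yaw-p[2],3),'w',round(s['width'],4),'F',s['force'].round(2))
E
python3 g.py
```

```text
t 1.925 gonio [-271.6 -588.2  388.6] tip z 377.6 yawerr 0.001 w 0.0001 F [-0.09 -0.75 -0.33]
```

Request:
arm_command([
  [0.433,-0.911,0,0,-1],
  [0.433,-0.911,0,0,-1],
  [0.433,-0.911,0,0,-1],
  [0.433,-0.911,0,0,-1],
  [0.433,-0.911,0,0,-1],
  [0.433,-0.911,0,0,-1],
  [0.433,-0.911,0,0,-1],
  [0.433,-0.911,0,0,-1],
  [0.433,-0.911,0,0,-1],
  [0.433,-0.911,0,0,-1],
  [0.433,-0.911,0,0,-1],
  [0.433,-0.911,0,0,-1],
])

```text
t: 3.42
tcp_pos: [0.5965, 0.0516, 0.3857]
tcp_rot: [0.0, 1.0, -0.017, -0.002]
force: [0.9, -0.5, 1.3]
width: -0.0001
finger_force: 0.0
```

Request:
arm_command([
  [0,0,0,0,-1],
  [0,0,0.8,0,-1],
  [0,0,0.8,0,-1],
  [0,0,0,0,-1],
])

```text
t: 3.92
tcp_pos: [0.593, 0.0489, 0.2855]
tcp_rot: [0.0, 1.0, -0.018, -0.007]
force: [0.1, 0.2, -1.0]
width: -0.0003
finger_force: 0.0
```

```bash
python3 g.py
python3 - <<'E'
from h import *
im=get_image('wrist'); cv2.imwrite('pics/w1.png',im['image'])
for t in ['thumb_bar','spoke_ball','pawl_nose']: print(t,pw(t,'wrist',im))
E
```

```text
t 3.925 gonio [ 36.7  66.8 285.5] tip z 274.5 yawerr -0.001 w -0.0003 F [ 0.09  0.22 -1.02]
thumb_bar [(0.98, array([0.6279, 0.0529, 0.2072]))]
spoke_ball [(0.63, array([0.5188, 0.111 , 0.1913])), (0.53, array([0.6276, 0.0537, 0.154 ]))]
pawl_nose [(0.23, array([ 6.449e-01,  1.824e-01, -4.000e-04]))]
```

View pics/w1.png

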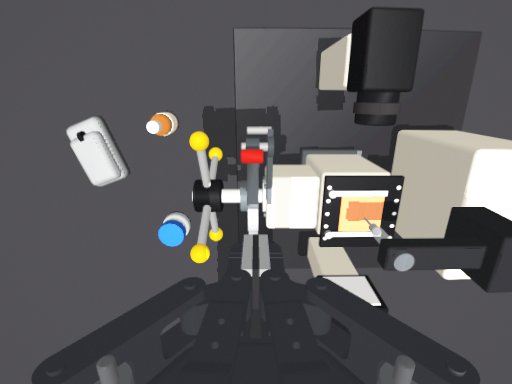

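Request:
arm_command([
  [0,-0.02,0.64,0,-1],
  [0,0,0.635,0,-1],
  [0.1,0,0,0,-1],
  [0.1,0,0,0,-1],
  [0,0,0,0,-1],
])

```text
t: 4.75
tcp_pos: [0.6107, 0.0503, 0.2197]
tcp_rot: [-0.0, 1.0, -0.018, 0.002]
force: [-0.3, 0.3, -1.0]
width: 0.0003
finger_force: 0.0
```

Request:
arm_command([
  [0.08,0,0,0,-1],
  [0.08,0,0,0,-1],
  [0.08,0,0,0,-1],
  [0.08,0,0,0,-1],
  [0.08,0,0.04,0,-1],
  [0.08,0,0.04,0,-1],
  [0.08,0,0.04,0,-1],
  [0.08,0,0.05,0,-1],
  [0.07,0,0.05,0,-1],
  [0,0,0,0,-1],
])

```text
t: 6.0
tcp_pos: [0.6512, 0.0489, 0.2027]
tcp_rot: [0.0, 1.0, -0.018, -0.0]
force: [0.1, 0.7, -0.6]
width: 0.0
finger_force: 0.0
```

```bash
python3 g.py
python3 - <<'E'
from h import *
im=get_image('scene'); cv2.imwrite('pics/s2.png',cv2.resize(im['image'][100:270,130:330],None,fx=3,fy=3))
for t in ['thumb_bar','pawl_nose']: print(t,pw(t,'scene',im))
E
```

```text
t 6.0 gonio [ 94.8  68.8 202.7] tip z 191.7 yawerr -0.0 w 0.0 F [ 0.14  0.71 -0.61]
thumb_bar [(0.81, array([0.626 , 0.0494, 0.2028]))]
pawl_nose [(0.81, array([0.5662, 0.0507, 0.1618])), (0.34, array([0.6279, 0.0499, 0.1564]))]
```

View pics/s2.png

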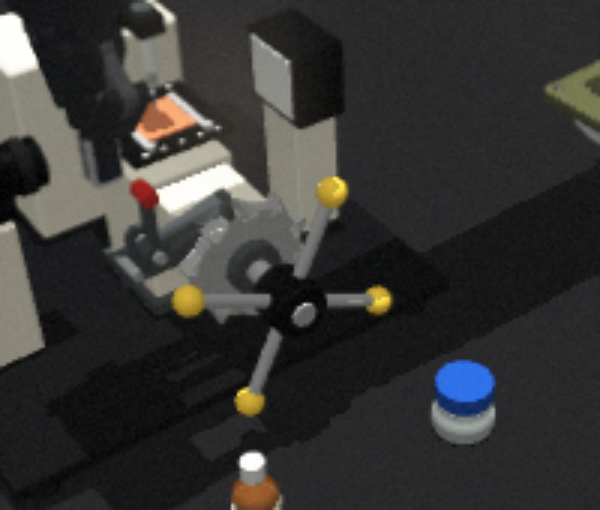

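Request:
arm_command([
  [0,0,-0.35,0,-1],
  [0,0,-0.3,0,-1],
  [-0.5,0,0,0,-1],
  [-0.5,0,0,0,-1],
  [0,0,0,0,-1],
  [0,0,0.3,0,-1],
  [0,0,0.3,0,-1],
  [0,0,0,0,-1],
])

```text
t: 7.15
tcp_pos: [0.5899, 0.051, 0.2024]
tcp_rot: [0.0, 1.0, -0.018, -0.003]
force: [0.6, 0.5, 0.1]
width: 0.0002
finger_force: 0.0
```

```bash
python3 g.py
python3 - <<'E'
from h import *
from fit import W
im=get_image('scene'); s=robot.sense()
g=cv2.resize(im['image'][100:270,130:330],None,fx=3,fy=3)
t=s['tcp_pos']-[0,0,.011]
for dx in(-11,11):
  for dy in (-14,14):
    P=(proj(im,t+np.array([dx,dy,0])/1e3)-[130,100])*3; cv2.circle(g,tuple(int(v) for v in P),3,(255,0,255),1)
cv2.imwrite('pics/s3.png',g)
print(pw('thumb_bar','scene',im))
E
```

```text
t 7.15 gonio [ 33.5  68.7 202.4] tip z 191.4 yawerr -0.0 w 0.0002 F [0.59 0.53 0.09]
[(0.84, array([0.6275, 0.0532, 0.2025])), (0.42, array([ 0.6459,  0.1825, -0.0041]))]
```

View pics/s3.png

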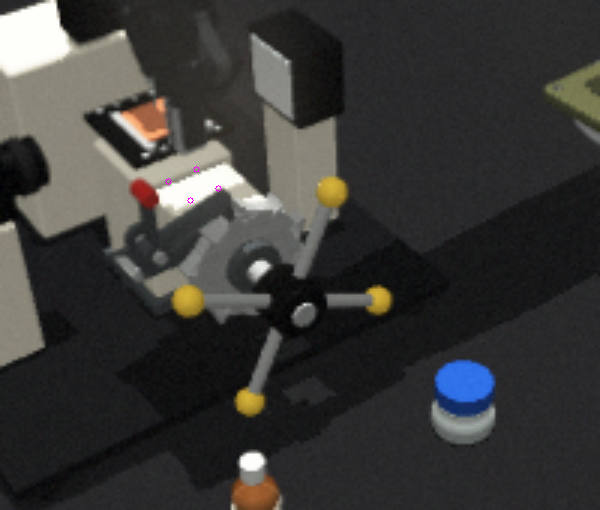

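Run:
```python
from h import *
s=robot.sense(); gs=[]
for n,(x0,y0) in {'wrist':(150,120),'scene':(140,80)}.items():
    im=get_image(n); g=cv2.resize(im['image'][y0:y0+150,x0:x0+130],None,fx=3,fy=3)
    for k,col in ((11,(255,0,255)),(-9,(0,255,0)),(-19,(255,255,0))):
        for dx in(-11,11):
            P=(proj(im,s['tcp_pos']+np.array([dx/1e3,0,-k/1e3]))-[x0,y0])*3; cv2.circle(g,tuple(int(v) for v in P),2,col,1)
    gs.append(g)
cv2.imwrite('pics/c4.png',np.hstack(gs)); print(robot.tip_extent,s['tcp_pos'])
```

```text
0.011 [0.59113945 0.05100372 0.20513764]
```

View pics/c4.png

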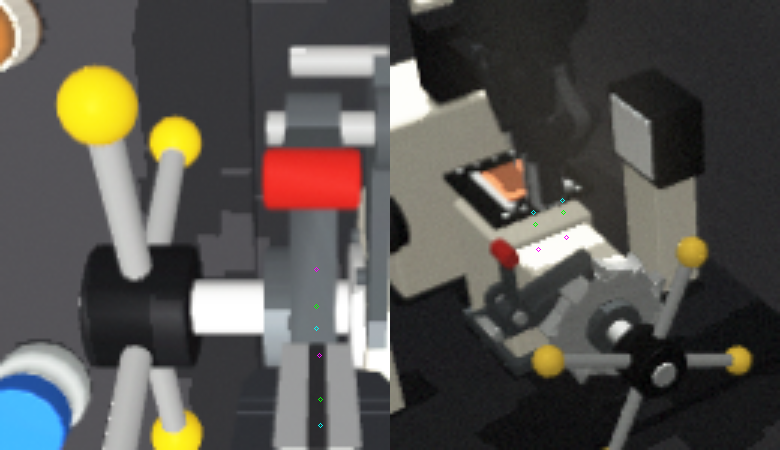

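```bash
python3 - <<'E'
from h import *
from scipy.optimize import least_squares
a=get_image('wrist');b=get_image('scene')
ps=[]
for _ in range(1): ps.append(robot.sense()['tcp_pos'])
t=np.mean(ps,0)
f=lambda P:np.r_[proj(a,P)-[255.7,235],proj(b,P)-[187.7,150.7]]
r=least_squares(f,t);print(r.x-t,r.fun,t)
M=np.linalg.inv(a['cam_to_world']); print('cam rel tcp',a['cam_to_world'][:3,3]-t, a['cam_to_world'][:3,:3].round(3).tolist())
for nm,im in(('wrist',a),('scene',b)): cv2.imwrite(f'pics/{nm}5.png',im['image'])
# brightness profile in wrist down the pad columns
g=a['image'][:,:,1].astype(int); print(g[225:245,244:268:2])
E
python3 g.py
```

```text
[7.66586717e-03 5.24647064e-07 1.86586660e-02] [ 0.04571868 -0.52738991  1.35403219 -1.14273222] [0.59171932 0.05105075 0.20694155]
cam rel tcp [ 0.08230573 -0.00231421  0.16416959] [[-0.035, 0.947, 0.318], [-0.999, -0.033, -0.011], [0.0, -0.318, 0.948]]
[[203 143 114 120 120 118 119 118 119 252 255 226]
 [200 119 115 120 121 119 118 119 118 250 255 224]
 [200 117 113 120 120 119 119 119 119 248 255 221]
 [198 171 115 120 120 118 119 118 118 246 255 219]
 [195 182 116 120 120 120 119 119 119 241 255 207]
 [190 178 116 121 121 121 119 118 117 227 253 191]
 [184 173 117 121 121 120 118 119 118 136 162 152]
 [180 169 116 120 120 121 118 119 119  78  48 138]
 [176 166 117 120 121 119 119 118 118  78  47 137]
 [162 153 133 134 127  80  80 106 134 112 108 166]
 [159 158 156 156 142  48  48  91 155 152 151 164]
 [159 158 160 158 143  44  43  85 158 158 159 159]
 [158 158 158 158 143  45  43  85 159 158 157 158]
 [159 158 158 159 143  43  42  85 159 159 157 158]
 [158 158 158 158 144  44  44  85 159 159 159 159]
 [158 157 158 158 144  43  44  85 159 158 158 158]
 [158 158 158 159 143  43  43  86 159 158 158 159]
 [158 158 157 158 144  43  44  85 158 158 158 157]
 [158 158 158 158 144  43  43  86 159 158 158 158]
 [158 158 158 158 143  43  43  85 158 159 158 157]]
t 7.45 gonio [ 35.3  68.8 206.9] tip z 195.9 yawerr -0.0 w -0.0002 F [-0.57  0.17  0.84]
```

Request:
arm_command([
  [0.2,0,0,0,-1],
  [0,0,0.17,0,-1],
  [0,0,0.17,0,-1],
  [0,0,0,0,-1],
  [0,0,0,0,-1],
])

```text
t: 8.07
tcp_pos: [0.603, 0.0507, 0.1856]
tcp_rot: [0.0, 1.0, -0.018, -0.0]
force: [-0.0, 0.2, 0.4]
width: -0.0002
finger_force: 0.0
```

```bash
python3 g.py
python3 - <<'E'
from h import *
im=get_image('scene'); s=robot.sense(); x0,y0=150,110
g=cv2.resize(im['image'][y0:y0+90,x0:x0+100],None,fx=6,fy=6,interpolation=cv2.INTER_CUBIC)
for k,col in ((11,(255,0,255)),(-19,(255,255,0))):
  for dx in(-11,11):
    P=(proj(im,s['tcp_pos']+np.array([dx/1e3,0,-k/1e3]))-[x0,y0])*6; cv2.circle(g,tuple(int(v) for v in P),3,col,1)
cv2.imwrite('pics/s6.png',g)
E
python3 g.py
```

```text
t 8.075 gonio [ 46.6  68.9 185.6] tip z 174.6 yawerr 0.0 w -0.0002 F [-0.05  0.19  0.42]
t 8.125 gonio [ 46.9  68.8 186. ] tip z 175.0 yawerr -0.0 w -0.0004 F [-0.35 -0.22  0.47]
```

View pics/s6.png

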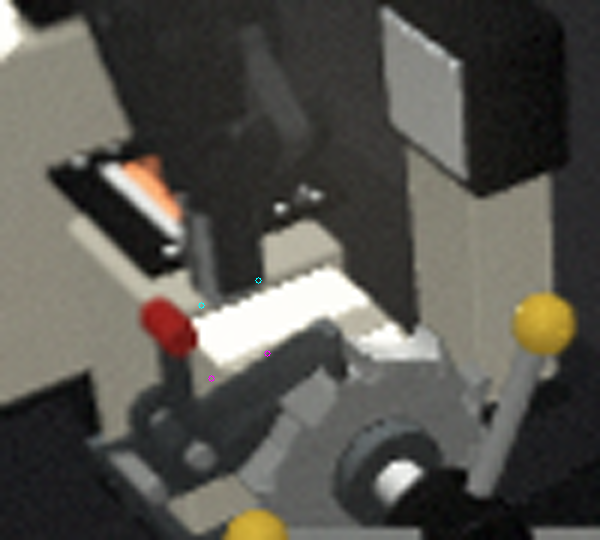

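Request:
arm_command([
  [0,0,0.12,0,-1],
  [0,0,0,0,-1],
  [0.08,0,0,0,-1],
  [0.08,0,0,0,-1],
  [0.08,0,0,0,-1],
  [0.08,0,0,0,-1],
  [0.08,0,0.05,0,-1],
  [0,0,0,0,-1],
])

```text
t: 9.12
tcp_pos: [0.6273, 0.0497, 0.1751]
tcp_rot: [0.0, 1.0, -0.018, -0.0]
force: [-1.3, -0.2, -0.2]
width: 0.0001
finger_force: 0.1
```

```bash
python3 g.py
cat > look.py <<'E'
from h import *
p=[0.55399,-0.01651,-0.03513]
for c in ['scene','top']:
    im=get_image(c)
    for t in ['thumb_bar','pawl_nose','spoke_ball']:
        for pr,P in pw(t,c,im):
            d=P[:2]-p[:2];cc,q=np.cos(p[2]),np.sin(p[2]);print(c,t,pr,np.round(1e3*np.array([cc*d[0]+q*d[1],-q*d[0]+cc*d[1],P[2]]),0))
E
python3 look.py
```

```text
t 9.125 gonio [ 70.9  68.8 175.1] tip z 164.1 yawerr -0.0 w 0.0001 F [-1.26 -0.2  -0.18]
scene thumb_bar 0.75 [ 92.  70. 198.]
scene spoke_ball 0.63 [-36. 130. 192.]
scene spoke_ball 0.26 [ 89.  70. 199.]
top spoke_ball 0.76 [-42. 125. 190.]
top spoke_ball 0.47 [ 85. 204.   2.]
```

Request:
arm_command([
  [0.08,0,0.04,0,-1],
  [0.08,0,0.04,0,-1],
  [0.08,0,0.04,0,-1],
  [0.08,0,0.04,0,-1],
  [0.06,0,0.02,0,-1],
  [0,0,0,0,-1],
  [0,0,0,0,-1],
])

```text
t: 10.4
tcp_pos: [0.65, 0.049, 0.1649]
tcp_rot: [-0.0, 1.0, -0.018, -0.0]
force: [-0.1, -0.7, -1.1]
width: 0.0002
finger_force: 0.0
```

```bash
python3 g.py; python3 look.py
```

```text
t 10.4 gonio [ 93.6  68.8 164.9] tip z 153.9 yawerr -0.0 w 0.0002 F [-0.15 -0.71 -1.09]
scene thumb_bar 0.67 [117.  69. 162.]
scene thumb_bar 0.66 [ 39. 318.  -2.]
scene pawl_nose 0.75 [ 64.  68. 219.]
scene pawl_nose 0.47 [ 40. 320.  -2.]
scene spoke_ball 0.89 [-36. 128. 190.]
top spoke_ball 0.66 [-43. 124. 187.]
```

Request:
arm_command([
  [0,0,-0.5,0,-1],
  [0,0,-0.7,0,-1],
  [-0.2,-0.1,0,0,-1],
  [-0.7,-0.3,0,0,-1],
  [-0.7,-0.3,0,0,-1],
  [-0.7,-0.24,0,0,-1],
  [-0.47,0,0,0,-1],
  [0,0,0.4,0,-1],
  [0,0,0.5,0,-1],
  [0,0,0.25,0,-1],
  [0,0,0,0,-1],
  [0,0,0,0,-1],
])

```text
t: 12.3
tcp_pos: [0.4865, 0.1113, 0.1688]
tcp_rot: [-0.0, 1.0, -0.018, 0.001]
force: [-0.0, -0.1, 0.2]
width: 0.0001
finger_force: 0.0
```

```bash
python3 g.py; python3 look.py; python3 fit.py | tail -5 | head -2
```

```text
t 12.3 gonio [-71.9 125.3 168.8] tip z 157.8 yawerr -0.0 w 0.0001 F [-0.02 -0.12  0.17]
scene thumb_bar 0.8 [116.  68. 165.]
scene pawl_nose 0.64 [ 64.  69. 219.]
scene spoke_ball 0.92 [-36. 127. 194.]
top thumb_bar 0.87 [114.  68. 166.]
top pawl_nose 0.69 [ 62.  66. 217.]
[ 0.55816347 -0.01621561 -0.02889596  0.47132106] [ -1.2  -0.1  -1.5   0.1  -0.8  -0.1  -1.2   0.5  18.3 -23.1  -0.7  59.
  -2.2  84.7  -0.6  -1.9   1.4  19.1  -0.4  -1.   -0.5  -1.3   0.6  -1.5]
```

Request:
arm_command([
  [0.08,0,0.1,0,-1],
  [0.1,0,0,0,-1],
  [0.1,0,0,0,-1],
  [0.1,0,0,0,-1],
  [0.1,0,0,0,-1],
  [0.1,0,0,0,-1],
  [0.1,0,0,0,-1],
  [0.1,0,0,0,-1],
  [0.1,0,0,0,-1],
  [0,0,0,0,-1],
  [0,0,0,0,-1],
])

```text
t: 14.18
tcp_pos: [0.539, 0.1091, 0.1616]
tcp_rot: [0.0, 1.0, -0.018, 0.0]
force: [-0.7, -0.8, -0.7]
width: -0.0003
finger_force: 0.0
```

```bash
cat > wh.py <<'E'
from fit import *
p=[0.55399,-0.01651,-0.03513]
im=get_image('scene');Y=[b for b,n in blobs(im,(20,120,120),(34,255,255))]
def e(a,full=0):
    o=[]
    for b in Y: o.append(min(np.linalg.norm(proj(im,W(p,(-85*np.sin(t),125,115+85*np.cos(t))))-b) for t in a+np.arange(4)*np.pi/2))
    return np.array(o) if full else sum(np.minimum(o,4))
A=np.arange(-.6,.6,.005);a=min(A,key=e);print('lean',round(a,3),'wheel~',round(a-.389,3),e(a,1).round(1))
E
python3 wh.py; python3 g.py
```

```text
lean -0.035 wheel~ -0.424 [0.6 0.4 0.7 1.3]
t 14.225 gonio [-19.5 125.1 161.6] tip z 150.6 yawerr -0.0 w 0.0 F [-0.39  0.54 -0.58]
```

Request:
arm_command([
  [0.08,0,0,0,-1],
  [0.08,0,0,0,-1],
  [0,0,0,0,-1],
  [0,0,0,0,-1],
])

```text
t: 14.72
tcp_pos: [0.5486, 0.109, 0.1618]
tcp_rot: [-0.0, 1.0, -0.018, 0.0]
force: [0.1, -0.5, -0.0]
width: -0.0001
finger_force: 0.1
```

```bash
python3 wh.py; python3 wh.py; python3 g.py
```

```text
lean -0.14 wheel~ -0.529 [0.7 0.3 0.7 1.2]
lean -0.135 wheel~ -0.524 [0.8 0.2 0.8 1. ]
t 14.825 gonio [ -9.9 125.2 161.8] tip z 150.8 yawerr -0.0 w -0.0 F [ 0.29 -0.15 -0.01]
```

Request:
arm_command([
  [-0.3,0,0,0,-1],
  [0,0,-0.4,0,-1],
  [0,0,-0.85,0,-1],
  [0.2,0.1,0,0,-1],
  [0.7,0.3,0,0,-1],
  [0.7,0.3,0,0,-1],
  [0.6,0.25,0,0,-1],
  [0,0,0,0,-1],
  [0,0,0.4,0,-1],
  [0,0,0.4,0,-1],
  [0,0,0.1,0,-1],
  [0,0,0,0,-1],
])

```text
t: 16.32
tcp_pos: [0.6596, 0.0483, 0.1825]
tcp_rot: [-0.0, 1.0, -0.017, -0.0]
force: [0.1, 0.4, 0.0]
width: -0.0
finger_force: 0.0
```

```bash
python3 g.py; python3 look.py;python3 wh.py
```

```text
t 16.325 gonio [103.3  68.5 182.5] tip z 171.5 yawerr 0.0 w -0.0 F [0.12 0.41 0.01]
scene thumb_bar 0.75 [  4. 123. 110.]
scene thumb_bar 0.6 [118.  68. 165.]
scene pawl_nose 0.71 [ 62.  71. 215.]
scene spoke_ball 0.72 [ 13. 129. 200.]
top spoke_ball 0.89 [  7. 125. 199.]
lean -0.14 wheel~ -0.529 [0.6 0.4 0.7 1.3]
```

Request:
arm_command([
  [-0.1,0,0,0,-1],
  [-0.1,0,0,0,-1],
  [-0.1,0,0,0,-1],
  [-0.1,0,0,0,-1],
  [-0.1,0,0,0,-1],
  [-0.1,0,0.03,0,-1],
  [-0.1,0,0.03,0,-1],
  [-0.1,0,0.03,0,-1],
  [0,0,0,0,-1],
  [0,0,0,0,-1],
])

```text
t: 18.02
tcp_pos: [0.6122, 0.0497, 0.1774]
tcp_rot: [-0.0, 1.0, -0.018, 0.0]
force: [0.3, -0.3, 0.0]
width: 0.0002
finger_force: 0.0
```

```bash
python3 g.py; python3 look.py;python3 wh.py
```

```text
t 18.025 gonio [ 55.9  68.2 177.4] tip z 166.4 yawerr -0.0 w 0.0002 F [ 0.3  -0.35  0.04]
scene thumb_bar 0.78 [102.  65. 193.]
scene pawl_nose 0.87 [ 27.  71. 198.]
scene spoke_ball 0.75 [ 15. 126. 202.]
scene spoke_ball 0.66 [100.  67. 191.]
top pawl_nose 0.63 [ 12. 124. 199.]
top pawl_nose 0.61 [ 37. 319.  -2.]
top spoke_ball 0.81 [ 11. 125. 198.]
lean -0.14 wheel~ -0.529 [0.6 0.4 0.7 1.1]
```

Request:
arm_command([
  [-0.08,0,0.03,0,-1],
  [-0.08,0,0.04,0,-1],
  [-0.08,0,0.04,0,-1],
  [0,0,0,0,-1],
  [0,0,0,0,-1],
  [0,0,0,0,-1],
])

```text
t: 19.23
tcp_pos: [0.598, 0.0502, 0.171]
tcp_rot: [-0.0, 1.0, -0.018, 0.0]
force: [0.3, -0.4, 0.5]
width: 0.0002
finger_force: 0.0
```

```bash
python3 g.py; python3 look.py;python3 wh.py
```

```text
t 19.225 gonio [ 41.6  68.2 171. ] tip z 160.0 yawerr -0.0 w 0.0002 F [ 0.31 -0.36  0.46]
scene thumb_bar 0.58 [ 70.  66. 200.]
scene pawl_nose 0.87 [  7.  71. 162.]
scene spoke_ball 0.88 [ 13. 128. 201.]
top pawl_nose 0.54 [  4. 129. 116.]
top pawl_nose 0.42 [  6.  64. 164.]
top spoke_ball 0.6 [ 10. 126. 198.]
lean -0.14 wheel~ -0.529 [0.7 0.3 0.7 1.1]
```

Request:
arm_command([
  [0,0,-0.5,0,-1],
  [0,0,-1,0,-1],
  [0,0,-1,0,-1],
  [-0.7,0,0,0,-1],
  [-0.9,0.3,0,0,-1],
  [-0.9,0.3,0,0,-1],
  [0,0,0,0,-1],
  [0,0,0,0,-1],
])

```text
t: 20.68
tcp_pos: [0.447, 0.0195, 0.3213]
tcp_rot: [-0.0, 1.0, -0.018, 0.001]
force: [-0.6, 0.5, 1.1]
width: -0.0
finger_force: 0.0
```

```bash
python3 g.py; python3 wh.py; python3 look.py
python3 - <<'E'
from h import *
from fit import W,blobs
p=[0.55399,-0.01651,-0.03513]; gs=[]
for c,(x0,y0) in {'scene':(150,110),'top':(250,110)}.items():
    im=get_image(c); gs.append(cv2.resize(im['image'][y0:y0+120,x0:x0+100],None,fx=4,fy=4,interpolation=cv2.INTER_CUBIC))
    R=blobs(im,(170,120,80),(180,255,255))+blobs(im,(0,200,120),(4,255,255))
    b=max(R,key=lambda v:v[1])[0]
    print(c,b.round(1),[(t,proj(im,W(p,(70+48*np.sin(t),68,156+48*np.cos(t)))).round(1).tolist()) for t in (0,.1,.15)])
cv2.imwrite('pics/f.png',np.hstack(gs))
E
```

```text
t 20.675 gonio [-108.2   32.2  321.3] tip z 310.3 yawerr -0.0 w -0.0 F [-0.62  0.52  1.05]
lean -0.14 wheel~ -0.529 [0.6 0.2 0.7 1.2]
scene thumb_bar 0.63 [ 72.  70. 203.]
scene pawl_nose 0.64 [  8.  71. 161.]
scene spoke_ball 0.94 [ 16. 126. 202.]
top thumb_bar 0.9 [ 66.  66. 203.]
top thumb_bar 0.43 [ 69.  70. 160.]
top pawl_nose 0.49 [ 85. 203.  -0.]
top spoke_ball 0.61 [ 11. 123. 196.]
scene [176.9 163.1] [(0, [177.9, 163.2]), (0.1, [175.7, 164.2]), (0.15, [174.7, 164.7])]
top [312.1 129. ] [(0, [312.0, 128.8]), (0.1, [312.0, 126.1]), (0.15, [312.0, 124.7])]
```

View pics/f.png

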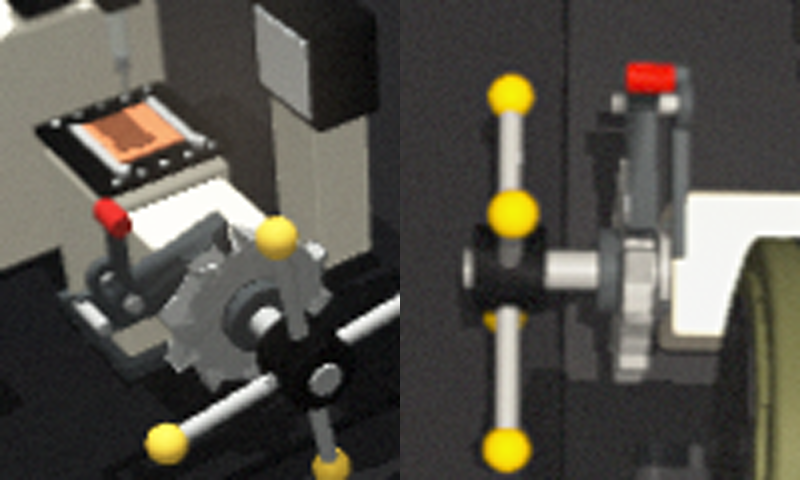

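The picture shows the red bar upright at the same pixels as at the start (177,163 in scene and 312,129 in top), so the pawl angle is about 0. The wheel is at about -0.53, in the next notch. Nothing is being touched, so I am handing in.

```bash
python3 -c "
from plant import robot
print(robot.finish_job())"
```

```text
the job is handed in; nothing more can be done
None
```

The stage is down one notch: the wheel measures about -0.53 rad, the pawl is fully seated, and the job was handed in at about 21 s with the robot clear of everything; the first pass over the thumb bar missed because the fingertips sat about 30 mm higher than specified, and the second tipped it.

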